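Get the maker's stamp out of the snap drawer

TASK

Press the red release button so the caddy's latched tray pops out, squeeze the two red tabs on the white snap cover inward and lift the cover off, and lay it right way up in the middle of the cream board. Then take the brass maker's stamp out of the tray and lay it on its side in the middle of the granite slab, and push the tray home until it clicks and stays shut. Set both things down gently rather than dropping them, and leave the other things on the bench where they are.

Things in the scene. Friction and masses are not known exactly. Their poses are not given: they have to be found in the camera images.
- caddy: Walnut caddy fixed to the bench, 180 x 180 mm, 88 mm high; origin at the centre of its underside; x points from its open front to its back, y across, z up. Front face at x = -90 mm. Cork patch on the rear half of its top, red button with brass collar on the front half (x = -50 mm). The tray slides out along its -x.
- tray (a joint): How far the tray is out, m: 0 latched, 0.11 fully out, down to -0.004 when pushed past shut. Once freed, a spring (5 N shut, 2 N out) drives it out in about 1.5 s and holds it out. To shut, push the pull level along the caddy's +x, some 12 N near the end; about 2 mm past 0 the catch springs up and holds it; short of 0 it slides out again.
- pull_end (a point): Centre of the flat round end of the brass pull (28 mm across, sticking out 25 mm) on the middle of the tray's dark wooden front panel, 38 mm above the bench; moves with the tray; axes as the caddy's; 127 mm before the caddy's origin (-x) when shut. Push here to shut. The panel is 176 mm wide, 12 mm thick, 6 to 57 mm above the bench. The bay's centre lies 82 mm behind this point (+x).
- release (a joint): How far the red release button is down, in m: 0 up, 0.007 fully down. The catch lets the tray go at about 0.004 and over; full travel takes 5 N. It dips and springs back as the tray clicks home.
- release_top (a point): Centre of the top of the red round button, 26 mm across, 100 mm above the bench when up; pressed straight down.
- bay_floor (a point): Centre of the floor of the tray's middle bay, 16 mm above the bench, moving with the tray, axes as the caddy's. Bay 90 mm (x) by 66 mm (y) inside; side walls 4 mm thick reaching 52 mm above the bench, rear wall 57 mm, in front the panel. The stamp lies on this floor under the cover. Lower side bays hold fixed rivets.
- cover: White snap cover on the middle bay: plate 87 (x) x 72 (y) x 4 mm, its top 20 mm above the origin, which is centred on the plane of its feet (36 mm above the bench when fitted). Two red tabs, 24 mm wide, 4 mm thick, stand 20 mm above the plate, outer faces 57 mm apart along y. Each gives 5 mm inward at about 3 N; with both fully in (47 mm) the hooks clear and it lifts straight up. 75 g.
- cover_grip (a point): The point midway between the two red tabs, 30 mm above the cover's origin (halfway up the tabs); axes as the cover's: pinch along y, with the fingertips above the plate.
- stamp: Maker's stamp: brass square bar with dark neck and steel face at its -y end, 18 x 18 mm in section, 46 mm long along its y, about 110 g; origin at the middle of its underside as it lies. It lies on the floor of the tray's middle bay, its length across the bay, and may shift some mm as the tray pops out. Grasp from above across x.
- slab: Speckled grey granite slab fixed to the bench, 170 x 170 mm, 25 mm thick, origin at the centre of its underside. A small brass concho lies in its +x +y corner.
- board: Cream cutting board fixed to the bench, 170 x 170 mm, 15 mm thick, origin at the centre of its underside. A small bevelling tool lies along its +x edge.
- concho: Bystander: domed brass disc 26 mm across, 8 mm high, on the slab's corner.
- beveller: Bystander: small tool, 115 mm long along its y, 12 mm thick, along the board's +x edge.
- glue_jar: Bystander: jar 64 mm across, 90 mm high, left of the caddy.
- mug: Bystander: blue mug 76 mm across, 90 mm high, right of the caddy.
- setter: Bystander: steel rivet setter standing left of the caddy, 36 mm across, 66 mm high.
- knife: Bystander: swivel knife lying right of the caddy, about 100 mm long.
There are look-alikes about, which are no part of the job. What is shaped like the slab but blue or pink is not meant.

How it is judged:
By the outcome, as a careful person would: the job done as asked, in the order asked, and still so for the second after the job is handed in, with the robot touching nothing.
It also fails if it takes over 72 s, if anything falls off the work surface, if the arm or the gripper's body presses on something with over 40 N, if the wrist force passes 120 N, or if a joint passes its speed limit or range.

ROBOT

A 6-joint arm with a two-finger parallel gripper is mounted at the origin on the work surface. World frame = base frame: x ahead of the robot, y to its left, z up, the work surface at z = 0. Lengths are in mm, angles in rad, forces in N, time in s.
With the tool pointing down it reaches from about 275 to 1000 mm from the base axis. Payload 8.4 kg.
Tool frame: the origin (TCP) lies at the very end of the fingers, on their centre line; the grasp point (between the pads) lies 19 mm behind it; z points along the fingers, y is the direction in which the jaws open and shut (so a half turn about z gives the same grasp; the last joint's range is limited). The gripper opens to 85 mm and grips with 20 to 120 N. Pads are 22 mm wide; open, the fingers measure 114 mm over their backs; the gripper's body (76 mm by 85 mm) begins 54 mm behind the grasp point. The pads swing forward as they close: fully open they stand 13 mm farther back than shut.
Start: joints at [1.181, 0.353, 1.633, -0, 1.155, -0.002], TCP at [236.344, 578.593, 231.281] pointing down, gripper open.
Joint ranges: [-2.63, 2.63], [-0.92, 2.1], [0.06, 2.66], [-1.3, 4.44], [0, 2.69], [-3.02, 3.02]. Speed limits (rad/s): [2.22, 2.22, 2.79, 3.14, 3.14, 3.14].

INTERFACE

Orientations are given as [roll, pitch, yaw] about the fixed x, y, z axes, in that order (R = Rz(yaw) Ry(pitch) Rx(roll)).
In Python, from rig import r, vision gives the robot as it stands.
- The arm moves only by the tool move_arm, never from a script. Its argument "series" is text: rows parted by semicolons, each of 7 numbers parted by spaces: the closure, from -1 (fully open) to 1 (shut), then the shift along the tool's x, y, z in units of 40 mm (1.0 is 40 mm), then the turn, a rotation vector about the tool's x, y, z in degrees. In form: grip tx ty tz ax ay az; .... A call has 1 to 20 rows; each row shifts and turns the pose as measured when the row begins, along the tool's axes as they then stand; what a row does not reach is not made up. A row lasts 1/8 s, in which the tool goes at most 62.5 mm and 10.7 degrees, less where a joint would pass 70% of its speed; a pose out of reach is approached as far as the arm can. A call is refused whole if a number of a shift passes 1 or a number of a turn 10.7, either way. A call with a gripper value outside its range is refused whole. The fingers move at their own pace and stop on an object; "grip_force" is the grip in N (left out, the last holds). Time passes only in rows, so rows that do not move let the fingers close. It gives the time, the measured TCP pose, the force and the opening at its end, in the units of the state.
- r.sense(): the state, without advancing time (a new reading comes with each control period).
- vision.grab_frame(name): name is "scene" or "top" or "wrist"; returns the picture (480x640x3 uint8, red, green, blue); there is no depth.
- vision.camera_params(name): a dict with "fx", "fy", "cx", "cy" (pixels), "k1" (the pictures are not rectified: a ray, as slopes to the right and down, at radius r is drawn at 1 + k1 r^2 times it, then the intrinsics apply), "position" and "rotation" of the camera in the world. Camera axes: x right, y up, looking along -z (the intrinsics and any distortion apply to the point x, -y, -z); pixel columns grow to the right and rows downward; lengths in mm; the calibration is good to about 2 mm. A picture is of the moment at which its call begins: read the wrist's pose just before it. camera_params takes no time and is no camera call; for the wrist camera it gives the pose at the moment of the call.
- r.sign_off(): hands the job in, once; it reports no verdict.
The state is a dict: "clock": time; "qpos": joint angles; "qvel": joint speeds; "joint_efforts": joint torques, N m; "eef_pos": TCP position; "tcp_rot": TCP orientation; "contact_force": force on the tool from outside, world axes, zero at the start; "wrist_torque": the same for the moment, N m; "opening": opening from 0.0 (shut) to 1.0 (fully open).
Only numpy, scipy, OpenCV 4.12 (cv2) and the standard library are available. Lean on these libraries where they do the work, as an engineer would, in place of code of your own. Each camera call takes 0.05 s, during which the arm holds its last target. There are 200 camera calls.

## Working session

There is one attempt and no reset: what is moved stays moved. The work goes in short steps, Python scripts to look and compute and a tool call to move; the robot and the scene stay as the last step left them, time stands still between calls to the robot, and variables do not carry over. Pictures are saved under pics/ and viewed, about 8 in all and at most 12, crops included, and the job is handed in when it is done.

Besides the shell and the picture viewer there is one more tool, called after "Call:" by a JSON object that holds its "method" and its "body", one argument or row to a line. move_arm: Moves the arm, as the interface text tells. Its arguments: {"type":"object","properties":{"series":{"type":"string"},"grip_force":{"type":"number"}},"required":["series"]}

```bash
ls; mkdir -p pics; cat > h.py <<'E'
import numpy as np, cv2
from rig import r, vision
def snap(name,fn,crop=None,scale=1):
    p=vision.camera_params(name); im=vision.grab_frame(name)
    im=np.ascontiguousarray(im[:,:,::-1]); cv2.imwrite('pics/full_'+fn,im)
    if crop: x0,y0,x1,y1=crop; im=im[y0:y1,x0:x1]
    if scale!=1: im=cv2.resize(im,None,fx=scale,fy=scale,interpolation=cv2.INTER_CUBIC)
    cv2.imwrite('pics/'+fn,im); return p
def ray(p,u,v):
    xd=np.array([(u-p['cx'])/p['fx'],(v-p['cy'])/p['fy']]); x=xd.copy()
    for _ in range(30): x=xd/(1+p['k1']*(x@x))
    return np.array(p['rotation'])@np.array([x[0],-x[1],-1.])
def at(p,u,v,z):
    d=ray(p,u,v); c=np.array(p['position']); return c+d*(z-c[2])/d[2]
def proj(p,X):
    c=np.array(p['rotation']).T@(np.array(X)-np.array(p['position'])); a=np.array([c[0],-c[1]])/-c[2]
    a=a*(1+p['k1']*(a@a)); return np.array([a[0]*p['fx']+p['cx'],a[1]*p['fy']+p['cy']])
E
python3 - <<'E'
from h import *
for n in('top','scene'):
    p=snap(n,n+'1.png'); print(n,p)
print(r.sense())
E
```

```text
pics
top {'fx': 434.8333474864279, 'fy': 434.8333474864279, 'cx': 321.3343426129718, 'cy': 237.6546371846062, 'k1': -0.07240707441019266, 'position': array([ 310.89972265,   41.35882208, 1147.07160397]), 'rotation': array([ 0.15249433, -0.00931156, -1.577214  ])}
scene {'fx': 530.2453256575425, 'fy': 530.2453256575425, 'cx': 324.492766534812, 'cy': 244.04262293613414, 'k1': -0.1185384198937175, 'position': array([1115.05618833,  152.9254866 ,  974.10452653]), 'rotation': array([ 0.625116  , -0.00859616,  1.76492222])}
{'clock': 0.1, 'qpos': array([ 1.18061803e+00,  3.53623098e-01,  1.63404336e+00, -1.19952224e-06,
        1.15522242e+00, -2.41186851e-03]), 'qvel': array([ 2.90846599e-04, -5.90488100e-05, -2.50751966e-03, -6.48107790e-04,
        1.15790733e-03, -4.47179340e-04]), 'joint_efforts': array([-7.56037734e-04, -6.06353903e+01, -3.42820036e+01, -2.62663593e-05,
        3.94618866e-03,  2.53595613e-05]), 'eef_pos': array([236.17037733, 578.19853878, 230.61617146]), 'tcp_rot': array([-3.14029643e+00, -2.02951530e-06,  2.75382671e+00]), 'contact_force': array([-0.77890768,  0.81576804,  0.01563749]), 'wrist_torque': array([-0.03726914, -0.00676038, -0.03331813]), 'opening': 1.0026568751979246}
```

```bash
sed -i "s/^from rig.*/&\nfrom scipy.spatial.transform import Rotation as Ro\ndef RM(v): return Ro.from_euler('xyz',v).as_matrix()/; s/np.array(p\['rotation'\])/RM(p['rotation'])/g" h.py; python3 -c "
import h"
```

```text
(no output)
```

View pics/top1.png

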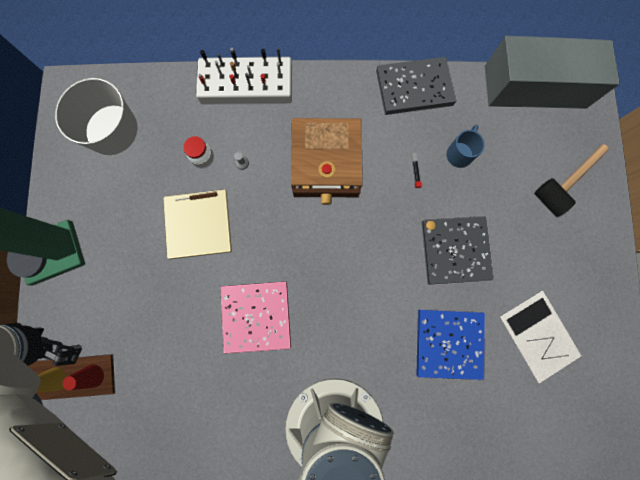

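View pics/scene1.png

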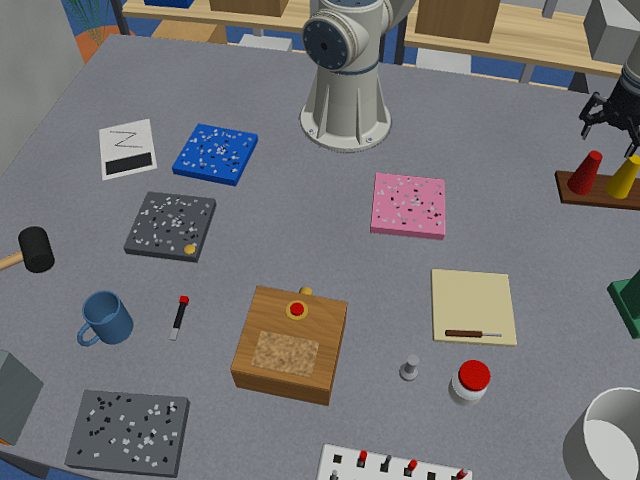

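```bash
cat > m.py <<'E'
from h import *
p=vision.camera_params('top'); im=cv2.imread('pics/full_top1.png'); hsv=cv2.cvtColor(im,cv2.COLOR_BGR2HSV)
def seg(box,mask,z,close=9):
    x0,y0,x1,y1=box; m=np.zeros(mask.shape,np.uint8); m[y0:y1,x0:x1]=mask[y0:y1,x0:x1]*255
    m=cv2.morphologyEx(m,cv2.MORPH_CLOSE,np.ones((close,close)))
    c=max(cv2.findContours(m,0,1)[0],key=cv2.contourArea)[:,0]
    W=np.array([at(p,u,v,z)[:2] for u,v in c],np.float32)
    print(cv2.minAreaRect(W), np.round(cv2.boxPoints(cv2.minAreaRect(W))).tolist())
H,S,V=[hsv[...,i].astype(int) for i in range(3)]
print('board');seg((150,180,245,270),(S>25)&(V>150)&(H<40),15)
print('slab');seg((410,205,505,295),(V<85)|((V>140)),25)
print('caddy');seg((280,110,370,192),(H<25)&(S>80)&(V>70),88)
print('button');seg((316,160,336,180),((H<6)|(H>172))&(S>180),100,3)
print('pull');seg((316,190,336,206),(S>100),38,3)
a=cv2.resize(im[105:215,280:375],None,fx=5,fy=5,interpolation=2); b=cv2.resize(im[205:295,410:505],None,fx=3.4,fy=3.4)
c=np.zeros((600,800,3),np.uint8); c[:550,:475]=a; c[:b.shape[0],475:475+b.shape[1]]=b[:,:325]
cv2.imwrite('pics/crop1.png',c)
E
python3 m.py
```

```text
board
((525.458984375, 362.4850158691406), (169.52130126953125, 169.51138305664062), 6.50609827041626) [[432.0, 437.0], [451.0, 269.0], [619.0, 288.0], [600.0, 456.0]]
slab
((449.57745361328125, -326.18377685546875), (169.92942810058594, 173.42083740234375), 3.22932505607605) [[360.0, -244.0], [370.0, -418.0], [539.0, -408.0], [530.0, -235.0]]
caddy
((689.4456787109375, 16.673049926757812), (178.74635314941406, 195.0596466064453), 89.75450897216797) [[592.0, -72.0], [787.0, -73.0], [787.0, 106.0], [592.0, 106.0]]
button
((646.8172607421875, 17.781574249267578), (20.034868240356445, 23.461990356445312), 89.43297576904297) [[635.0, 8.0], [658.0, 8.0], [659.0, 28.0], [635.0, 28.0]]
pull
((590.3980102539062, 18.242990493774414), (49.93860626220703, 35.032169342041016), 89.7842025756836) [[573.0, -7.0], [608.0, -7.0], [608.0, 43.0], [573.0, 43.0]]
```

View pics/crop1.png

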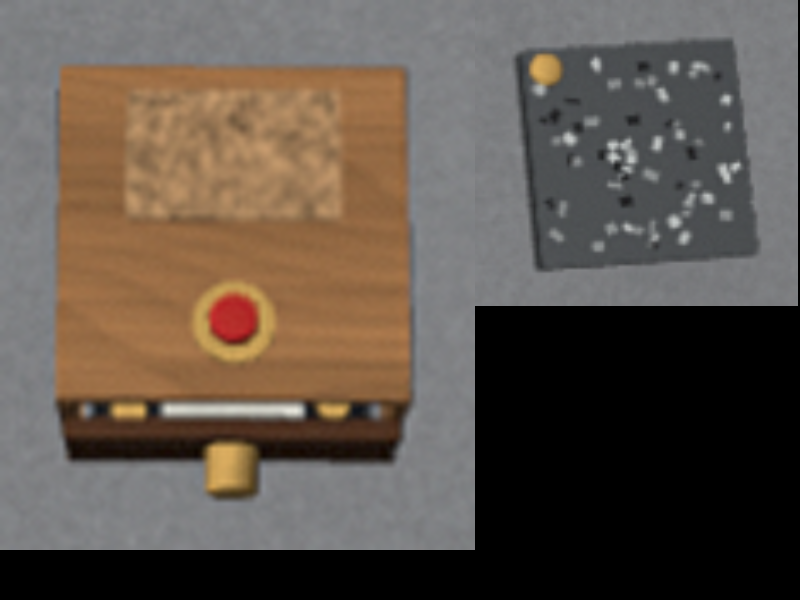

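The crop shows the caddy with button at crop (233,317), top corners (60,66), (405,66), (57,400), (411,400); the grey slab at (458,250) in the top view is the square one with the brass concho in a corner, whereas the grey one at (416,85) is oblong without a concho, and the others are blue and pink. The cream board with the beveller is at (197,224).

```bash
python3 - <<'E'
from h import *
p=vision.camera_params('top')
f=lambda a,b:(280+a/5,105+b/5)
C=np.array([at(p,*f(*q),88)[:2] for q in[(60,66),(405,66),(57,400),(411,400)]]);print(C.round(1),C.mean(0).round(1))
print('yaw',np.degrees(np.arctan2(*( (C[0]+C[1]-C[2]-C[3])[::-1]))), np.degrees(np.arctan2(-(C[0]-C[1]+C[2]-C[3])[0],(C[0]-C[1]+C[2]-C[3])[1])))
print('btn',at(p,*f(233,317),100), 'pull end bottom-edge', at(p,*f(231,490),38))
# scene check
ps=vision.camera_params('scene');b=at(p,*f(233,317),100);print('scene btn pred',proj(ps,b),'slab c',proj(ps,[450,-326,25]))
E
```

```text
[[786.6 104.3]
 [786.3 -74.4]
 [607.9 104.8]
 [607.2 -73.3]] [697.   15.4]
yaw -0.2487193031985807 -0.15176764748247867
btn [647.04084428  16.2728151  100.        ] pull end bottom-edge [572.87838787  16.62944612  38.        ]
scene btn pred [297.13626284 306.69502568] slab c [171.91667406 222.05336642]
```

Call:
{"method": "move_arm", "body": {
  "series": "1 0 0 0 0 0 -7.4;1 0 0 0 0 0 -7.4;1 0 0 0 0 0 -7.4;1 -0.7 -0.94 0 0 0 0;1 -0.7 -0.94 0 0 0 0;1 -0.7 -0.94 0 0 0 0;1 -0.7 -0.94 0 0 0 0;1 -0.7 -0.94 0 0 0 0;1 -0.7 -0.94 0 0 0 0;1 -0.7 -0.94 0 0 0 0;1 -0.7 -0.94 0 0 0 0;1 -0.7 -0.94 0 0 0 0;1 -0.7 -0.94 0 0 0 0;1 -0.7 -0.94 0 0 0 0;1 -0.7 -0.94 0 0 0 0;1 -0.7 -0.94 0 0 0 0;1 -0.7 -0.94 0 0 0 0;1 -0.5 -0.9 0 0 0 0",
  "grip_force": 30
}}

```text
clock: 2.35
eef_pos: [665.1, 4.0, 225.9]
tcp_rot: [-3.136, -0.007, -3.124]
contact_force: [0.2, 0.9, 1.0]
opening: 0.0
```

Call:
{"method": "move_arm", "body": {
  "series": "1 0.45 0.3 0 0 0 1;1 0 0 0.9 0 0 0;1 0 0 0.9 0 0 0;1 0 0 0.9 0 0 0;1 0 0 0 0 0 0"
}}

```text
clock: 2.98
eef_pos: [646.5, 11.2, 113.8]
tcp_rot: [-3.135, -0.008, 3.137]
contact_force: [-0.1, -0.3, 0.5]
opening: 0.001
```

Call:
{"method": "move_arm", "body": {
  "series": "1 0 0.12 0.25 0 0 0;1 0 0 0.22 0 0 0;1 0 0 0 0 0 0"
}}

```text
clock: 3.35
eef_pos: [648.2, 16.6, 97.1]
tcp_rot: [-3.135, -0.005, 3.137]
contact_force: [-0.0, 0.0, 0.2]
opening: 0.002
```

```bash
python3 - <<'E'
from h import *
snap('top','t2.png',(270,100,380,250),4);print(r.sense()['contact_force'],r.sense()['eef_pos'])
E
```

```text
[-1.63763683  0.05465098  1.61234667] [648.35994788  16.59469197  97.4887023 ]
```

Call:
{"method": "move_arm", "body": {
  "series": "1 0 0 0.1 0 0 0;1 0 0 0.05 0 0 0"
}}

```text
clock: 3.65
eef_pos: [648.6, 16.6, 92.9]
tcp_rot: [-3.136, -0.003, 3.137]
contact_force: [-7.1, -0.3, 15.5]
opening: -0.003
```

Call:
{"method": "move_arm", "body": {
  "series": "1 0 0 -0.5 0 0 0;1 0 0 -0.9 0 0 0;-1 0 0 -0.9 0 0 0;-1 0.7 0 -0.9 0 0 0;-1 0.9 0 -0.5 0 0 0;-1 0.9 0 0 0 0 0;-1 0 0 0 0 0 0;-1 0 0 0 0 0 0;-1 0 0 0 0 0 0"
}}

```text
clock: 4.78
eef_pos: [551.0, 17.5, 254.1]
tcp_rot: [-3.136, 0.009, 3.136]
contact_force: [0.2, -0.0, 0.4]
opening: 1.003
```

```bash
python3 - <<'E'
from h import *
import pickle
print(r.sense()['eef_pos'])
p=snap('wrist','w3.png');pickle.dump(p,open('w3.pkl','wb'))
snap('top','t3.png',(270,100,380,270),3)
a=cv2.imread('pics/w3.png');b=cv2.imread('pics/t3.png');c=np.zeros((600,800,3),np.uint8)
a=cv2.resize(a,(560,420));c[:420,:560]=a;c[:510,560:800]=b[:,45:285];cv2.imwrite('pics/c3.png',c)
E
```

```text
[551.00233119  17.49720273 254.05764069]
```

View pics/c3.png

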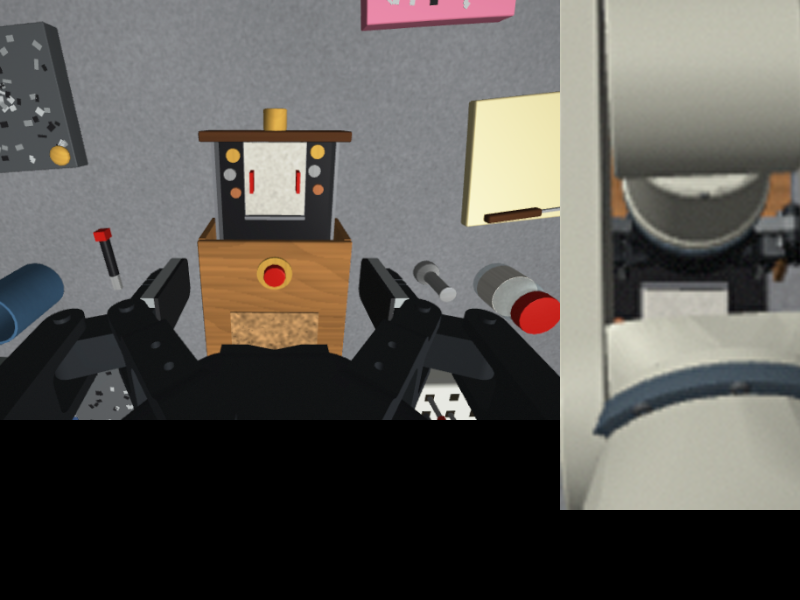

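```bash
python3 - <<'E'
from h import *
import pickle
p=pickle.load(open('w3.pkl','rb'));im=cv2.imread('pics/full_w3.png')
hsv=cv2.cvtColor(im,cv2.COLOR_BGR2HSV);H,S,V=[hsv[...,i].astype(int) for i in range(3)]
m=(((H<7)|(H>172))&(S>140)&(V>70)).astype(np.uint8);m[:,:250]=0;m[:,380:]=0
n,l,st,c=cv2.connectedComponentsWithStats(m)
for i in range(1,n):
    if st[i,4]>15: print(st[i],c[i].round(1),'z76',at(p,*c[i],76).round(1),'z66',at(p,*c[i],66).round(1),'z100',at(p,*c[i],100).round(1))
cv2.imwrite('pics/c4.png',cv2.resize(im[115:275,240:400],None,fx=3.75,fy=3.75,interpolation=2))
print(p['position'])
E
```

```text
[285 195   5  26 114] [287.2 206.8] z76 [540.9  -8.6  76. ] z66 [542.8  -9.5  66. ] z100 [536.2  -6.5 100. ]
[338 195   5  26 112] [339.9 207.2] z76 [541.6  43.1  76. ] z66 [543.5  43.8  66. ] z100 [536.8  41.3 100. ]
[302 303  24  25 480] [313.2 314.8] z76 [660.   16.3  76. ] z66 [665.6  16.2  66. ] z100 [646.3  16.5 100. ]
[478.34293509  19.40326878 395.75909753]
```

View pics/c4.png

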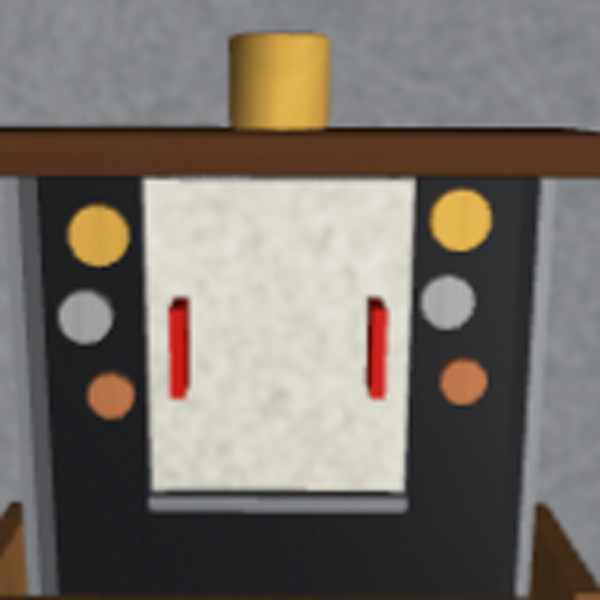

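Call:
{"method": "move_arm", "body": {
  "series": "-1 0.24 -0.02 0.9 0 0 0;-1 0 0 0.9 0 0 0;-1 0 0 0.9 0 0 0;-1 0 0 0.9 0 0 0;-1 0 0 0.8 0 0 0;-1 0 0 0 0 0 0"
}}

```text
clock: 5.62
eef_pos: [546.0, 15.6, 71.4]
tcp_rot: [-3.135, 0.009, 3.136]
contact_force: [0.2, -0.6, -0.0]
opening: 0.999
```

Call:
{"method": "move_arm", "body": {
  "series": "-1 0.11 0.03 0.2 -0.4 0.5 0;-1 0 0 0.17 0 0 0;-1 0 0 0 0 0 0;0.3 0 0 0 0 0 0;0.3 0 0 0 0 0 0;0.3 0 0 0 0 0 0;0.3 0 0 0 0 0 0",
  "grip_force": 30
}}

```text
clock: 6.5
eef_pos: [545.4, 16.8, 60.7]
tcp_rot: [3.14, 0.007, 3.136]
contact_force: [-0.8, 0.6, -1.1]
opening: 0.517
```

Call:
{"method": "move_arm", "body": {
  "series": "0.3 0 0 0 0 0 0"
}}

```text
clock: 6.62
eef_pos: [545.4, 16.9, 60.8]
tcp_rot: [3.14, 0.007, 3.136]
contact_force: [0.1, 0.3, -0.1]
opening: 0.511
```

```bash
python3 - <<'E'
from h import *
im=snap('wrist','w5.png',(180,140,440,340),3)
s=r.sense();print(s['opening'],s['eef_pos'])
E
```

```text
0.5149553588204119 [545.34447063  16.86313791  60.73849584]
```

View pics/w5.png

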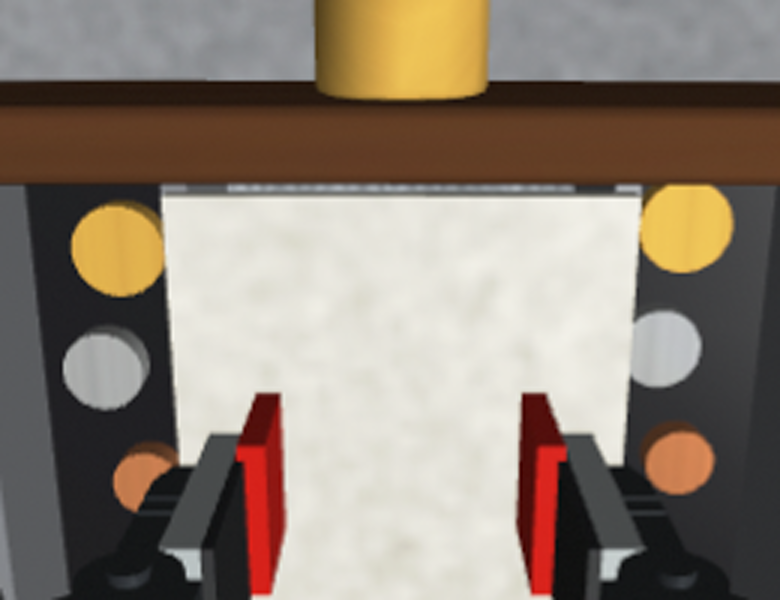

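The picture shows both red tabs between the pads, at crop (262,490) and (540,490). Lifting.

Call:
{"method": "move_arm", "body": {
  "series": "0.3 0 0 -0.15 0 0 0;0.3 0 0 -0.3 0 0 0;0.3 0 0 -0.6 0 0 0;0.3 0 0 -0.8 0 0 0;0.3 0 0 -0.6 0 0 0;0.3 0 0 0 0 0 0"
}}

```text
clock: 7.42
eef_pos: [544.8, 16.8, 164.5]
tcp_rot: [3.14, 0.008, 3.136]
contact_force: [0.0, -0.2, 0.3]
opening: 0.517
```

```bash
python3 - <<'E'
from h import *
im=snap('wrist','w6.png',(100,60,500,480),1.4)
s=r.sense();print(s['opening'],s['eef_pos'],s['contact_force'])
E
```

```text
0.5143096088869615 [544.07606957  16.74759701 163.42185346] [ 0.05333917  0.01854893 -1.62025454]
```

View pics/w6.png

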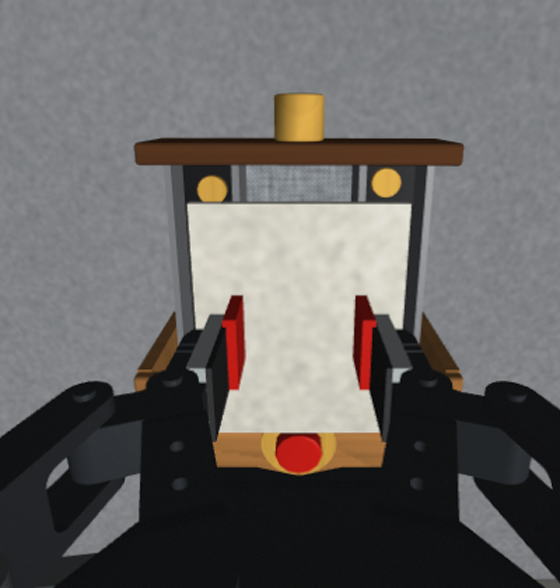

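Call:
{"method": "move_arm", "body": {
  "series": "0.3 0.03 0.4 0 0 0 0;0.3 0.03 0.75 0 0 0 0;0.3 0.03 0.75 0 0 0 0;0.3 0.03 0.75 0 0 0 0;0.3 0.03 0.75 0 0 0 0;0.3 0.03 0.75 0 0 0 0;0.3 0.03 0.75 0 0 0 0;0.3 0.03 0.75 0 0 0 0;0.3 0.03 0.75 0 0 0 0;0.3 0.03 0.75 0 0 0 0;0.3 0.03 0.75 0 0 0 0;0.3 0.03 0.5 0 0 0 0;0.3 0 0.2 0.2 0 0 -3;0.3 0 0 0.4 0 0 -3;0.3 0 0 0 0 0 0"
}}

```text
clock: 9.35
eef_pos: [516.1, 380.7, 121.2]
tcp_rot: [-3.136, -0.019, -3.038]
contact_force: [-0.7, 0.0, -0.9]
opening: 0.511
```

Call:
{"method": "move_arm", "body": {
  "series": "0.3 -0.28 -0.48 0.5 -0.3 -1.1 -0.5;0.3 0 0 0.6 0 0 0;0.3 0 0 0.3 0 0 0;0.3 0 0 0 0 0 0"
}}

```text
clock: 9.85
eef_pos: [529.4, 362.9, 65.0]
tcp_rot: [3.141, 0.001, -3.034]
contact_force: [1.2, 0.4, -1.0]
opening: 0.516
```

Call:
{"method": "move_arm", "body": {
  "series": "0.3 0 0 0.3 0 0 0;0.3 0 0 0.25 0 0 0;0.3 0 0 0 0 0 0"
}}

```text
clock: 10.22
eef_pos: [530.2, 363.8, 43.2]
tcp_rot: [3.14, 0.003, -3.034]
contact_force: [0.0, -0.1, -0.3]
opening: 0.518
```

Call:
{"method": "move_arm", "body": {
  "series": "0.3 0.02 -0.02 0.07 0 0 0;0.3 0 0 0.05 0 0 0;0.3 0 0 0 0 0 0"
}}

```text
clock: 10.6
eef_pos: [529.7, 363.2, 39.6]
tcp_rot: [3.14, 0.003, -3.034]
contact_force: [-0.1, -0.1, 0.1]
opening: 0.517
```

Call:
{"method": "move_arm", "body": {
  "series": "0.3 0 0 0.03 0 0 0;0.3 0 0 0.03 0 0 0;0.3 0 0 0 0 0 0"
}}

```text
clock: 10.98
eef_pos: [530.1, 363.4, 39.7]
tcp_rot: [3.139, 0.004, -3.034]
contact_force: [-0.2, -0.7, -1.0]
opening: 0.517
```

Call:
{"method": "move_arm", "body": {
  "series": "0.3 0 0 0.08 0 0 0;0.3 0 0 0 0 0 0"
}}

```text
clock: 11.22
eef_pos: [531.0, 364.0, 39.8]
tcp_rot: [3.138, 0.006, -3.034]
contact_force: [0.3, 0.0, -0.9]
opening: 0.516
```

Call:
{"method": "move_arm", "body": {
  "series": "0.3 -0.03 -0.02 0.1 0 -0.3 0"
}}

```text
clock: 11.35
eef_pos: [532.2, 364.2, 38.6]
tcp_rot: [3.137, 0.011, -3.034]
contact_force: [-21.1, -4.2, 56.1]
opening: 0.512
```

Call:
{"method": "move_arm", "body": {
  "series": "0.3 0 0 -0.03 0 0 0;0.3 0 0 0 0 0 0"
}}

```text
clock: 11.6
eef_pos: [532.5, 364.7, 40.6]
tcp_rot: [3.136, 0.013, -3.034]
contact_force: [-0.1, -0.3, -1.3]
opening: 0.515
```

Call:
{"method": "move_arm", "body": {
  "series": "0.3 0 0 0.04 0 0 0;-0.2 0 0 0 0 0 0;-0.4 0 0 0 0 0 0;-0.8 0 0 0 0 0 0;-1 0 0 0 0 0 0;-1 0 0 0 0 0 0;-1 0 0 -0.4 0 0 0;-1 0 0 -0.9 0 0 0;-1 0 0 -0.9 0 0 0;-1 0 0 -0.9 0 0 0;-1 0 0 0 0 0 0"
}}

```text
clock: 12.98
eef_pos: [531.5, 363.9, 169.5]
tcp_rot: [3.136, 0.014, -3.034]
contact_force: [0.3, 0.4, -0.7]
opening: 1.004
```

```bash
python3 - <<'E'
from h import *
s=r.sense();print(s['opening'],s['eef_pos'],s['tcp_rot'])
p=snap('wrist','w7.png'); ps=snap('scene','s7.png')
a=cv2.imread('pics/w7.png');b=cv2.imread('pics/s7.png')
c=np.zeros((600,800,3),np.uint8);c[:360,:480]=cv2.resize(a,(480,360))
k=cv2.resize(b[220:370,395:555],None,fx=2,fy=2);c[:300,480:800]=k
k=cv2.resize(b[200:300,240:380],None,fx=2.3,fy=2.3);c[365:365+k.shape[0],:k.shape[1]]=k
cv2.imwrite('pics/c7.png',c)
for q in[(525.5,362.5,35)]:print('scene',proj(ps,q),'wrist',proj(p,q)*.75)
E
```

```text
1.0043353360298042 [531.47840044 363.90497838 169.5125273 ] [ 3.13567717  0.01402435 -3.0343926 ]
scene [475.80828214 299.86497097] wrist [233.1245566  165.19133784]
```

View pics/c7.png

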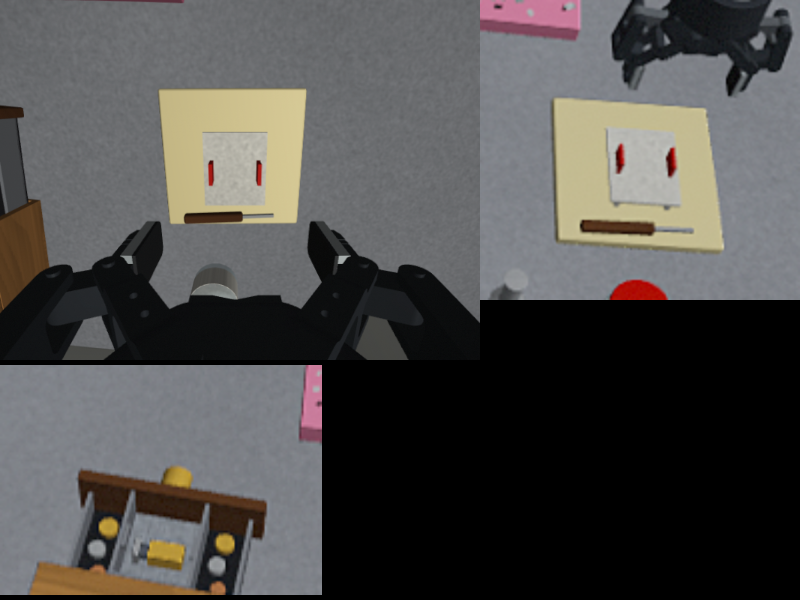

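```bash
python3 - <<'E'
from h import *
p=vision.camera_params('scene')
for q in[(160,553),(185,557),(134,549)]:print(at(p,240+q[0]/2.3,200+(q[1]-365)/2.3,32).round(1))
E
```

```text
[547.7  17.9  32. ]
[547.3  41.   32. ]
[548.2  -6.1  32. ]
```

Call:
{"method": "move_arm", "body": {
  "series": "0 0.04 -0.4 0 0 0 0;0 0.04 -0.75 0 0 0 0;0 0.04 -0.75 0 0 0 0;0 0.04 -0.75 0 0 0 0;0 0.04 -0.75 0 0 0 0;0 0.04 -0.75 0 0 0 0;0 0.04 -0.75 0 0 0 0;0 0.04 -0.75 0 0 0 0;0 0.04 -0.75 0 0 0 0;0 0.04 -0.75 0 0 0 0;0 0.04 -0.7 0 0 0 0;0 0 -0.4 0 0 0 0;0 0 0 0 0 0 10.6;0 0 0 0 0 0 10.6;0 0 0 0 0 0 10.6;0 0 0 0 0 0 10.6;0 0 0 0 0 0 10.6;0 0 0 0 0 0 10.6;0 0 0 0 0 0 10.6;0 0 0 0 0 0 10.6"
}}

```text
clock: 15.58
eef_pos: [529.8, 7.5, 147.2]
tcp_rot: [-3.114, 0.0, 1.745]
contact_force: [-0.2, -0.2, -0.6]
opening: 0.495
```

Call:
{"method": "move_arm", "body": {
  "series": "0 0 0 0 -1.5 0 9.5;0 0.25 0.44 0 0 0 0;0 0 0 0 0 0 0"
}}

```text
clock: 15.95
eef_pos: [547.4, 17.8, 145.8]
tcp_rot: [-3.138, 0.003, 1.576]
contact_force: [-0.7, -0.3, 0.6]
opening: 0.497
```

```bash
python3 - <<'E'
from h import *
import pickle
s=r.sense();print(s['opening'],s['eef_pos'],s['tcp_rot'])
p=snap('wrist','w8.png');pickle.dump(p,open('w8.pkl','wb'))
c=[proj(p,(542+a,16+b,52)) for a,b in[(-45,-33),(45,-33),(45,33),(-45,33)]];print(np.round(c))
E
```

```text
0.49708988862046594 [547.38868301  17.79034127 145.80995883] [-3.13809691e+00  2.53779386e-03  1.57633194e+00]
[[248. 286.]
 [364. 287.]
 [369. 202.]
 [244. 202.]]
```

View pics/w8.png

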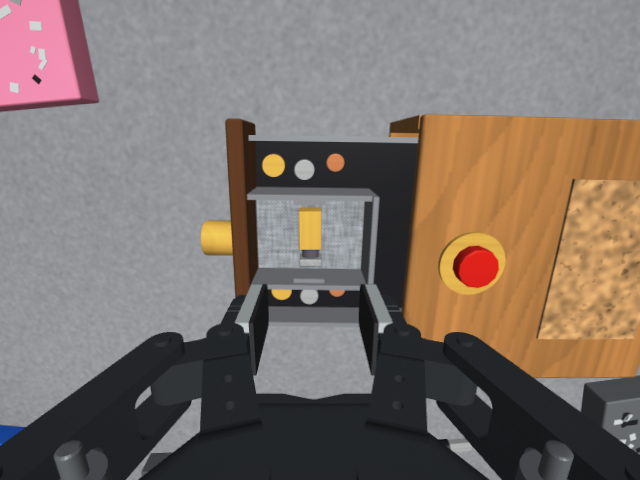

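The stamp lies in the bay at brass top (299–321, 208–250), with neck and face down to row ~264, straight along y.

```bash
python3 - <<'E'
from h import *
import pickle
p=pickle.load(open('w8.pkl','rb'))
for q in[(299.5,209),(321.5,208),(300,249),(321.5,249),(300.5,264),(320,264)]:print(at(p,*q,34).round(1))
E
```

```text
[536.3  40.3  34. ]
[553.4  41.2  34. ]
[536.5   7.5  34. ]
[553.9   7.6  34. ]
[536.8  -5.4  34. ]
[552.8  -5.3  34. ]
```

Call:
{"method": "move_arm", "body": {
  "series": "0.35 0 -0.06 0.5 0 0 0;0.35 0 0 0.9 0 0 0;0.35 0 0 0.7 0 0 0;0.35 0 0 0.4 0 0 0;0.35 0 0 0 0 0 0"
}}

```text
clock: 16.62
eef_pos: [543.7, 17.3, 42.7]
tcp_rot: [-3.135, 0.003, 1.586]
contact_force: [-0.8, -0.6, 0.3]
opening: 0.322
```

Call:
{"method": "move_arm", "body": {
  "series": "0.35 0 0.04 0.25 0 0 0.5;0.35 0 0 0.2 0 0 0;0.35 0 0 0.08 0 0 0;0.35 0 0 0 0 0 0"
}}

```text
clock: 17.12
eef_pos: [547.0, 17.3, 22.2]
tcp_rot: [-3.139, 0.003, 1.577]
contact_force: [0.4, 0.8, 0.7]
opening: 0.323
```

Good, no contact. Close and lift.

Call:
{"method": "move_arm", "body": {
  "series": "0.35 0 -0.05 0 0 0 0;1 0 0 0 0 0 0;1 0 0 0 0 0 0;1 0 0 0 0 0 0;1 0 0 0 0 0 0",
  "grip_force": 35
}}

```text
clock: 17.75
eef_pos: [545.0, 17.4, 22.9]
tcp_rot: [-3.139, 0.003, 1.577]
contact_force: [0.2, 0.1, -1.8]
opening: 0.195
```

Call:
{"method": "move_arm", "body": {
  "series": "1 0 0 -0.2 0 0 0;1 0 0 -0.4 0 0 0;1 0 0 -0.8 0 0 0;1 0 0 -0.9 0 0 0;1 0 0 -0.7 0 0 0;1 0 0 0 0 0 0"
}}

```text
clock: 18.5
eef_pos: [545.8, 17.8, 151.2]
tcp_rot: [3.141, 0.003, 1.577]
contact_force: [-0.2, 0.2, -1.3]
opening: 0.197
```

Call:
{"method": "move_arm", "body": {
  "series": "1 -0.4 -0.1 0 0 0 0;1 -0.75 -0.2 0 0 0 0;1 -0.75 -0.21 0 0 0 0;1 -0.75 -0.21 0 0 0 0;1 -0.75 -0.21 0 0 0 0;1 -0.75 -0.21 0 0 0 0;1 -0.75 -0.21 0 0 0 0;1 -0.75 -0.21 0 0 0 0;1 -0.75 -0.21 0 0 0 0;1 -0.75 -0.21 0 0 0 0;1 -0.75 -0.21 0 0 0 0;1 -0.4 -0.1 0 0 0 0;1 0 0 0.5 0 0 -3;1 0 0 0 0 0 0"
}}

```text
clock: 20.25
eef_pos: [436.0, -330.7, 116.6]
tcp_rot: [-3.117, -0.007, 1.629]
contact_force: [-0.2, 0.8, -1.5]
opening: 0.197
```

Call:
{"method": "move_arm", "body": {
  "series": "1 0.09 0.34 0.3 -1.4 -0.4 0;1 0 0 0.7 0 0 0;1 0 0 0.5 0 0 0;1 0 0 0.2 0 0 0;1 0 0 0 0 0 0"
}}

```text
clock: 20.88
eef_pos: [450.5, -325.6, 48.5]
tcp_rot: [3.14, 0.0, 1.625]
contact_force: [-0.3, 0.2, -1.7]
opening: 0.2
```

Call:
{"method": "move_arm", "body": {
  "series": "1 0 0 0.2 0 0 0;1 0 0 0.12 0 0 0;1 0 0 0 0 0 0"
}}

```text
clock: 21.25
eef_pos: [451.5, -326.2, 36.5]
tcp_rot: [3.138, 0.002, 1.625]
contact_force: [-0.3, 0.7, -0.8]
opening: 0.195
```

Call:
{"method": "move_arm", "body": {
  "series": "1 0 0 0.05 0 0 0"
}}

```text
clock: 21.38
eef_pos: [451.7, -326.4, 34.8]
tcp_rot: [3.137, 0.002, 1.625]
contact_force: [0.9, 0.4, -0.8]
opening: 0.199
```

Call:
{"method": "move_arm", "body": {
  "series": "1 0 0 0.05 0.2 0 0"
}}

```text
clock: 21.5
eef_pos: [451.7, -326.5, 32.8]
tcp_rot: [3.141, 0.002, 1.625]
contact_force: [-0.1, -0.5, -1.2]
opening: 0.2
```

Call:
{"method": "move_arm", "body": {
  "series": "1 0 0 0.03 0 0 0"
}}

```text
clock: 21.62
eef_pos: [451.9, -326.5, 31.7]
tcp_rot: [3.141, 0.002, 1.625]
contact_force: [-3.2, 3.1, 16.3]
opening: 0.197
```

Contact at the predicted height (31.7). Release to a partial opening, rise, then look.

Call:
{"method": "move_arm", "body": {
  "series": "1 0 0 0 0 0 0;0.4 0 0 0 0 0 0;0.3 0 0 0 0 0 0;0.3 0 0 -0.3 0 0 0;0.3 0 0 -0.8 0 0 0;0.3 0 0 -0.9 0 0 0;0.3 0 0 -0.9 0 0 0;0.3 0 0 0 0 0 0"
}}

```text
clock: 22.62
eef_pos: [452.3, -326.6, 154.4]
tcp_rot: [3.139, 0.004, 1.625]
contact_force: [0.7, -0.5, -0.3]
opening: 0.349
```

```bash
python3 - <<'E'
from h import *
s=r.sense();print(s['opening'],s['eef_pos'],s['tcp_rot'])
p=snap('wrist','w9.png');print(proj(p,(449.6,-326.2,43)),proj(p,(449.6,-326.2,25)))
E
```

```text
0.348861479725855 [ 452.34327259 -326.64706941  154.39243333] [3.13932651 0.0037736  1.62478145]
[309.34840604 236.07589124] [309.53448228 230.28559527]
```

View pics/w9.png

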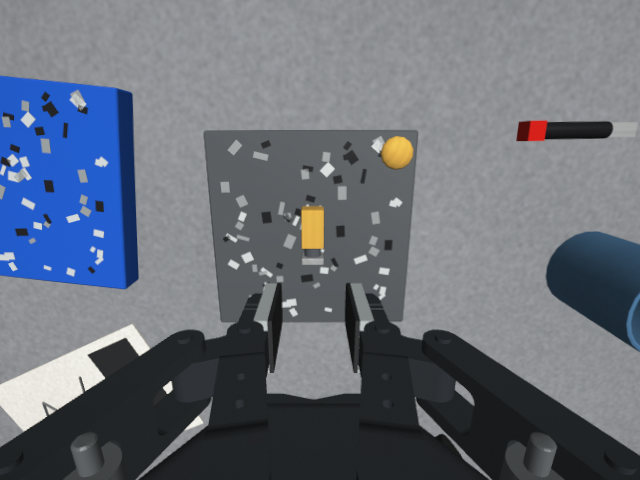

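Call:
{"method": "move_arm", "body": {
  "series": "1 0.4 -0.02 0 0 0 0;1 0.75 -0.02 0 0 0 0;1 0.75 -0.02 0 0 0 0;1 0.75 -0.02 0 0 0 0;1 0.75 -0.02 0 0 0 0;1 0.75 -0.02 0 0 0 0;1 0.75 -0.02 0 0 0 0;1 0.75 -0.02 0 0 0 0;1 0.75 -0.02 0 0 0 0;1 0.75 -0.02 0 0 0 0;1 0.75 -0.02 0 0 0 0;1 0.4 0 0 0 0 0;1 0 0 0 0 0 3;1 0 0 0 0 0 0"
}}

```text
clock: 24.42
eef_pos: [405.4, 27.7, 140.1]
tcp_rot: [-3.112, -0.007, 1.573]
contact_force: [-0.6, 0.9, 0.5]
opening: -0.002
```

Call:
{"method": "move_arm", "body": {
  "series": "1 -0.28 0.45 0.3 -1.6 -0.4 0;1 0 0 0.8 0 0 0;1 0 0 0.9 0 0 0;1 0 0 0.7 0 0 0;1 0 0 0.1 0 0 0;1 0 0 0 0 0 0"
}}

```text
clock: 25.18
eef_pos: [420.1, 16.7, 23.4]
tcp_rot: [-3.137, 0.0, 1.578]
contact_force: [-0.1, -0.9, 1.1]
opening: 0.0
```

Call:
{"method": "move_arm", "body": {
  "series": "1 0 0.3 0 0 0 0;1 0 0.2 0 0 0 0;1 0 0.15 0 0 0 0;1 0 0.2 0 0 0 0;1 0 0.3 0 0 0 0;1 0 0.3 0 0 0 0;1 0 0.3 0 0 0 0;1 0 0.3 0 0 0 0"
}}

```text
clock: 26.18
eef_pos: [501.5, 16.8, 24.9]
tcp_rot: [-3.128, 0.001, 1.579]
contact_force: [-5.9, -0.9, 5.3]
opening: 0.005
```

Call:
{"method": "move_arm", "body": {
  "series": "1 0 0.3 0 -0.4 0 0;1 0 0.3 0 0 0 0;1 0 0.3 0 0 0 0;1 0 0.2 0 0 0 0"
}}

```text
clock: 26.68
eef_pos: [541.6, 16.7, 23.8]
tcp_rot: [-3.122, 0.002, 1.579]
contact_force: [-10.5, -0.3, 7.7]
opening: -0.005
```

Call:
{"method": "move_arm", "body": {
  "series": "1 0 0.15 0 -0.6 0 0;1 0 0.12 0 -0.4 0 0;1 0 0.1 0 0 0 0"
}}

```text
clock: 27.05
eef_pos: [551.6, 16.6, 22.9]
tcp_rot: [-3.128, 0.002, 1.578]
contact_force: [-7.6, -0.1, 5.6]
opening: -0.004
```

Call:
{"method": "move_arm", "body": {
  "series": "1 0 0.12 0 -0.4 0 0;1 0 0.1 0 0 0 0"
}}

```text
clock: 27.3
eef_pos: [557.7, 16.6, 22.5]
tcp_rot: [-3.128, 0.002, 1.578]
contact_force: [-7.5, -0.4, 5.5]
opening: -0.0
```

Call:
{"method": "move_arm", "body": {
  "series": "1 0 0.08 0 0 0 0"
}}

```text
clock: 27.42
eef_pos: [560.0, 16.6, 22.4]
tcp_rot: [-3.126, 0.002, 1.578]
contact_force: [-5.3, 0.2, 4.8]
opening: -0.001
```

Call:
{"method": "move_arm", "body": {
  "series": "1 0 0.08 0 0 0 0"
}}

```text
clock: 27.55
eef_pos: [561.6, 16.6, 22.2]
tcp_rot: [-3.122, 0.002, 1.578]
contact_force: [-15.7, 0.5, 13.3]
opening: 0.001
```

Call:
{"method": "move_arm", "body": {
  "series": "1 0 0.07 0 0 0 0"
}}

```text
clock: 27.68
eef_pos: [561.3, 16.6, 22.3]
tcp_rot: [-3.115, 0.002, 1.578]
contact_force: [-22.2, -0.4, 24.0]
opening: -0.003
```

Call:
{"method": "move_arm", "body": {
  "series": "1 0 -0.06 0 0 0 0;1 0 -0.15 0 0 0 0"
}}

```text
clock: 27.92
eef_pos: [552.7, 16.6, 22.7]
tcp_rot: [-3.114, 0.002, 1.578]
contact_force: [0.1, 0.7, 0.7]
opening: -0.003
```

Force dropped to zero: it latched. Back away and check.

Call:
{"method": "move_arm", "body": {
  "series": "1 0 -0.4 0 0 0 0;1 0 -0.8 0 0 0 0;1 0 -0.8 0 0 0 0;1 0 -0.3 -0.6 0 0 0;1 0 0 -0.9 0 0 0;1 0 0 -0.9 0 0 0;1 0 -0.5 -0.9 0 0 0;1 0 -0.9 0 0 0 0;1 0 -0.9 0 0 0 0;1 0 0 0 0 0 0;1 0 0 0 0 0 0;1 0 0 0 0 0 0;1 0 0 0 0 0 0;1 0 0 0 0 0 0"
}}

```text
clock: 29.68
eef_pos: [364.5, 15.4, 163.1]
tcp_rot: [-3.123, 0.002, 1.578]
contact_force: [-0.0, -0.3, -0.2]
opening: -0.001
```

```bash
python3 - <<'E'
from h import *
s=r.sense();print(s['clock'],s['eef_pos'],s['contact_force'])
p=snap('top','t10.png'); snap('scene','s10.png')
b=cv2.imread('pics/s10.png'); b=b[100:400,90:550]; a=cv2.imread('pics/t10.png')[100:300,150:510]
c=np.zeros((600,800,3),np.uint8);b=cv2.resize(b,(480,313));c[287:600,:480]=b;c[:287,:517]=cv2.resize(a,(517,287))
d=cv2.resize(cv2.imread('pics/t10.png')[110:215,285:370],None,fx=3,fy=3);c[:315,530:530+d.shape[1]]=d
cv2.imwrite('pics/c10.png',c)
E
```

```text
29.675 [364.45578357  15.3695346  163.09509265] [-0.0136702  -0.25556048 -0.16436893]
```

View pics/c10.png

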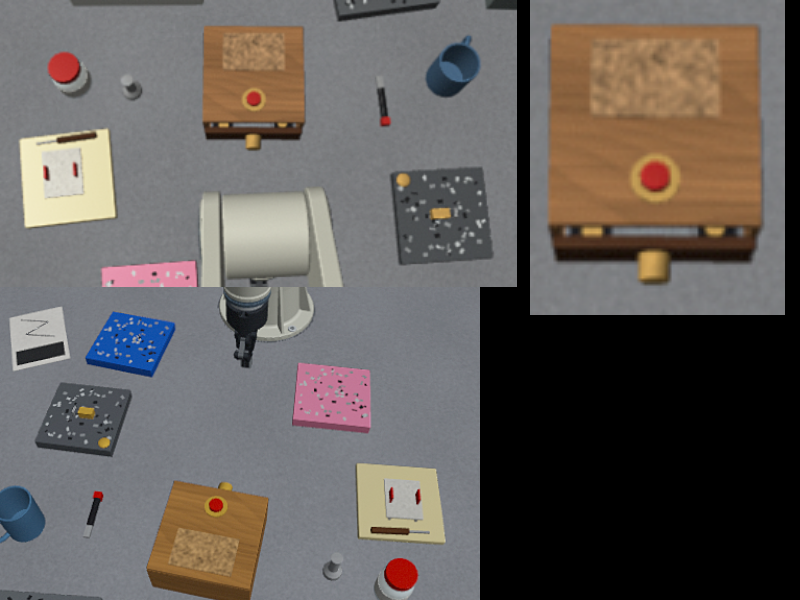

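```bash
python3 - <<'E'
from h import *
p=vision.camera_params('top');k=360/517
for q in[(42,152),(80,147),(84,193),(45,198)]:print(at(p,150+q[0]*k,100+q[1]*k,35).round(1))
print('stamp',at(p,150+440*k,100+213*k,43))
print('pull end',at(p,285+653/3-530/3,110+280/3,38))
r.sign_off()
E
```

```text
[568.3 403.2  35. ]
[577.1 333.3  35. ]
[491.8 322.9  35. ]
[483.  393.8  35. ]
stamp [ 450.89010784 -318.97659181   43.        ]
pull end [571.98729995  17.15965474  38.        ]
the job is handed in; nothing more can be done
```

The job is done and handed in at about 30 s. The tray was released, the cover taken off and laid on the cream board, the stamp laid on the granite slab, and the tray pushed shut.

**Last checks:**
- **Cover:** it lies right way up, with its centre at about (530, 363) against the board's centre at (525.5, 362.5), so about 5 mm off.
- **Stamp:** it lies on its side near the middle of the slab. The top view put its brass part at (451, -319), while the tool released it at (452, -327). The slab's centre is (450, -326).
- **Tray:** after I backed off, the pull end stood at x ≈ 572, the same as before the tray was opened (573). The force had dropped to zero, and the tray stayed shut for the two seconds I watched.
- **Other things:** the ones in view look unmoved, and the arm is clear of everything.

**One slip:** while seating the cover on the board, its resting contact did not show in the force readings. One further step down then pressed it briefly with about 56 N at the wrist through the fingers. That is under the 120 N wrist limit, and the cover looks undisturbed. The stamp touched down at about 16 N.

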